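# Free the seized clamp knob and take out the dapping block

### The arm

A 6-joint arm with a two-finger parallel gripper is mounted at the origin on a cart in front of the work surface, level with it; the furniture and walls round the work are solid. World frame = base frame: x ahead of the robot, y to its left, z up, the work surface at z = 0. Lengths are in m, angles in rad, forces in N, time in s.
With the tool pointing down it reaches from about 0.3 to 0.875 m from the base axis. Payload 6.4 kg.
Tool frame: the origin (TCP) lies at the very end of the fingers, on their centre line; the grasp point (between the pads) lies 19 mm behind it; x points along the fingers, y is the direction in which the jaws open and shut, and the axes are right-handed (so a half turn about x gives the same grasp; the last joint's range is limited). The gripper opens to 85 mm and grips with 20 to 120 N. Pads are 22 mm wide; open, the fingers measure 114 mm over their backs; the gripper's body (76 mm by 85 mm) begins 54 mm behind the grasp point. The pads swing forward as they close: fully open they stand 13 mm farther back than shut.
Start: joints at [-1.5, 0.181, 1.607, -0, 1.354, -0.206], TCP at [0.157, -0.553, 0.231] pointing down, gripper open.
Joint ranges: [-2.99, 2.99], [-0.89, 2.07], [0.3, 2.58], [-1.14, 4.28], [0, 2.63], [-3.12, 3.12]. Speed limits (rad/s): [2.57, 2.57, 3.01, 3.14, 3.14, 3.14].

### API

Orientations are given as a unit quaternion [w, x, y, z].
In Python, from bench import status, optics, hand_in gives the robot as it stands. The module is installed in compiled form; this text tells all that it offers.
- The arm moves only by the shell command python3 -m jog 'ROWS'. ROWS is JSON, one flat list of numbers, 5 for each row, row after row: the shift along the tool's x, y, z in mm, then the turn about the tool's x in degrees, then the opening in per cent of the stroke, from 0 (shut) to 100 (fully open). In form: [tx, ty, tz, yaw, gripper, tx, ty, tz, yaw, gripper, ...]. A call has exactly 5 rows; each row is the pose to reach, as a shift and turn from the pose commanded when the call began, along the tool's axes at that moment; what a row does not reach only later rows make up. A row lasts 1/10 s, in which the tool goes at most 50 mm and 8.59 degrees, less where a joint would pass 70% of its speed; a pose out of reach is approached as far as the arm can. A call with a gripper value outside its range is refused whole. The fingers move at their own pace and stop on an object; the grip force is fixed at half the most. Time passes only in rows, so rows that repeat a pose let the fingers close, or fill a call up. It gives the time, the measured TCP pose, the force and the opening at its end, in the units of the state.
- status.get_obs(): the state, without advancing time (a new reading comes with each control period).
- optics.camera(name): name is "scene" or "top" or "wrist"; returns the picture (420x560x3 uint8, red, green, blue); there is no depth.
- optics.get_calibration(name): a dict with "vertical_fov" (degrees; the focal length in pixels is half the picture's height over the tangent of half this angle, whatever the lens; pixels are square), "cx", "cy" (the principal point, pixels), "extrinsics" (4x4, takes a point from camera to world coordinates). Camera axes: x right, y up, looking along -z (the intrinsics and any distortion apply to the point x, -y, -z); pixel columns grow to the right and rows downward; lengths in m; the calibration is good to about 2 mm. A picture is of the moment at which its call begins: read the wrist's pose just before it. get_calibration takes no time and is no camera call; for the wrist camera it gives the pose at the moment of the call.
- hand_in(): hands the job in, once; it reports no verdict.
The state is a dict: "time_s": time; "q": joint angles; "dq": joint speeds; "joint_efforts": joint torques, N m; "eef_pos": TCP position; "eef_rot": TCP orientation; "wrist_force": force on the tool from outside, world axes, zero at the start; "torque": the same for the moment, N m; "opening": opening from 0.0 (shut) to 1.0 (fully open).
Only numpy, scipy, OpenCV 4.12 (cv2) and the standard library are available. Lean on these libraries where they do the work, as an engineer would, in place of code of your own. Each camera call takes 0.05 s, during which the arm holds its last target. There are 200 camera calls.

### The job

The knob of the small bench clamp has seized: break it loose with a short firm twist anticlockwise (seen from above), then turn it on freely until you feel the clamp arm come up against its soft open stop, without forcing the stop. Then lift the dapping block out of its nest and set it down gently, upright, on the wooden bench board, leave the clamp open and disturb nothing else.

Things in the scene. Friction and masses are not known exactly. Their poses are not given: they have to be found in the camera images.
- clamp_knob (a joint): turn of the black T-shaped knob and the aluminium clamp arm (one piece) about the post's vertical axis, rad: 0 = shut and seized, arm over the dapping block; grows anticlockwise from above, the loosening way. Its resistance climbs to 0.35 to 0.65 N m within the first 0.2 rad and lets go by 0.35 rad (released sooner it creeps back); past that it turns with under 0.1 N m and stays put.
- knob_grip (a point): centre of the knob's black bar, on the turning axis, 85 mm above the table. The bar is 46 mm long, 13 mm wide, 30 mm high (15 mm above and below this point); its underside is 6 mm above the clamp arm. The point turns with the knob: y axis along the bar and along the clamp arm (towards its tip), x axis across the bar, z up.
- clamp_post: round grey post, 62 mm across, top 51 mm above the table, that carries knob and clamp arm; origin on the axis, 10 mm above the table. The arm is 18 mm wide, its tip 88 mm from the axis, its top 64 mm above the table. A hidden rubber buffer in the post stops the knob somewhere from 1.0 to 1.45 rad; it gives 0.14 rad per N m, and over 0.35 N m on it is forcing it.
- fixture: dark steel base plate fixed to the table, 84 mm along x, 176 mm along y, 10 mm thick; origin under its centre. The post's axis is at y = -45 mm; the nest, a square rim 5 mm high, 4 mm thick and 46 mm wide inside, is centred at y = +50 mm.
- dap_center (a point): centre of the dapping block, a solid brass-coloured 42 mm cube with round hollows in its faces, about 0.35 kg; its axes are parallel to its edges, z up. It stands in the nest with 2 mm play all round, its underside 10 mm above the table; shut, the clamp arm lies over it.
- board_top (a point): centre of the upper face of the wooden bench board, 156 mm along x, 284 mm along y, 20 mm thick, which lies fixed on the table; z up.
- flux_mid (a point): mid-height of a small amber dropper bottle, 34 mm across, 94 mm tall, standing behind the clamp: leave it alone.
- lens_mid (a point): middle of a small loupe, 20 x 32 x 26 mm, on the table to the right of the clamp: leave it alone.
- tin_mid (a point): middle of a shallow round tin lid with stones, 56 mm across, 10 mm high, on the table behind the clamp: leave it alone.
There are look-alikes about, which are no part of the job. Leave any red look-alike of the part that bears dap_center alone.

How it is judged:
By the outcome, as a careful person would: the job done as asked, in the order asked, and still so for the second after the job is handed in, with the robot touching nothing.
It also fails if it takes over 64 s, if anything falls off the work surface, if the arm or the gripper's body presses on something with over 40 N, if the wrist force passes 120 N, or if a joint passes its speed limit or range.

## Working session

There is one attempt and no reset: what is moved stays moved. The work goes in short steps, Python scripts to look and compute and a shell command to move; the robot and the scene stay as the last step left them, time stands still between calls to the robot, and variables do not carry over. Pictures are saved under pics/ and viewed, on a budget of 10 in all, crops included, one or two more only if the job needs it, and the job is handed in when it is done.

```bash
mkdir -p pics; python3 - <<'E'
from bench import status, optics
import cv2, json, numpy as np
print(status.get_obs())
for n in ("scene","top"):
    c=optics.get_calibration(n); print(n,c)
    im=optics.camera(n); cv2.imwrite(f"pics/{n}0.png",im[:,:,::-1])
a=cv2.imread("pics/scene0.png");b=cv2.imread("pics/top0.png")
cv2.imwrite("pics/top0b.png",cv2.resize(b,(800,600),interpolation=cv2.INTER_CUBIC))
cv2.imwrite("pics/scene0b.png",cv2.resize(a,(800,600),interpolation=cv2.INTER_CUBIC))
E
```

```text
{'time_s': 0.0, 'q': array([-1.50028291e+00,  1.81542716e-01,  1.60802580e+00, -1.66425033e-05,
        1.35378559e+00, -2.06274644e-01]), 'dq': array([ 0.00112969, -0.00058457, -0.00015719, -0.00120791,  0.00136688,
       -0.0016101 ]), 'joint_efforts': array([-7.12943674e-04, -4.44878340e+01, -3.51333904e+01, -4.47496168e-04,
        9.03449720e-03,  3.05172293e-06]), 'eef_pos': array([ 0.15711433, -0.55253817,  0.23037461]), 'eef_rot': array([ 0.09692677,  0.70038207,  0.09817022, -0.70030905]), 'wrist_force': array([ 0.47685733, -0.34420435, -0.43448475]), 'torque': array([-0.05688148,  0.0365078 , -0.02950718]), 'opening': 1.0065080316679913}
scene {'vertical_fov': 52.210196171592784, 'cx': 277.1324345383491, 'cy': 204.55250926264492, 'extrinsics': array([[ 0.57289116,  0.39018801, -0.7207975 , -0.08409619],
       [-0.81962948,  0.27465829, -0.50276271, -0.46611943],
       [ 0.00180103,  0.87881519,  0.4771589 ,  0.48176351],
       [ 0.        ,  0.        ,  0.        ,  1.        ]])}
top {'vertical_fov': 43.13543816572987, 'cx': 268.4952365761212, 'cy': 205.1224306076109, 'extrinsics': array([[ 0.02846161,  0.99906627, -0.03250421,  0.49909187],
       [-0.9993469 ,  0.02916378,  0.02133664, -0.02857558],
       [ 0.02226466,  0.0318757 ,  0.99924383,  1.20125461],
       [ 0.        ,  0.        ,  0.        ,  1.        ]])}
```

View pics/top0b.png

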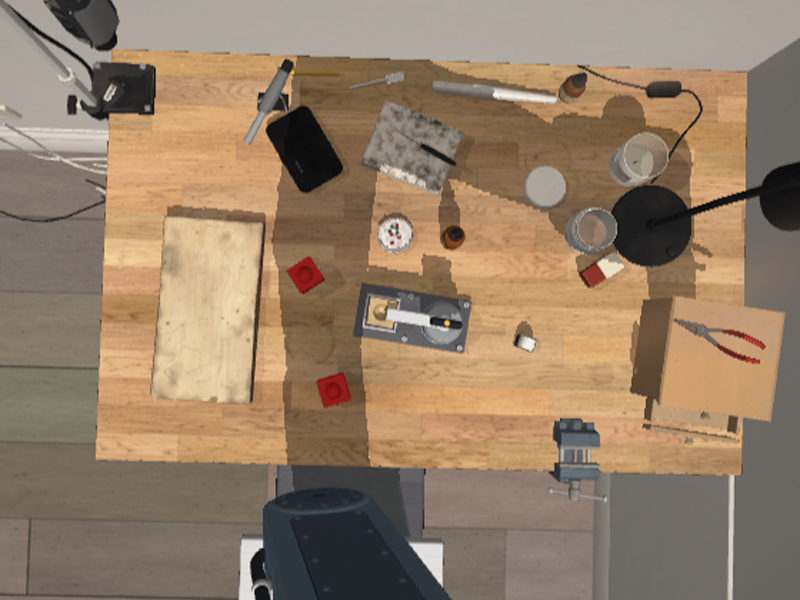

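View pics/scene0b.png

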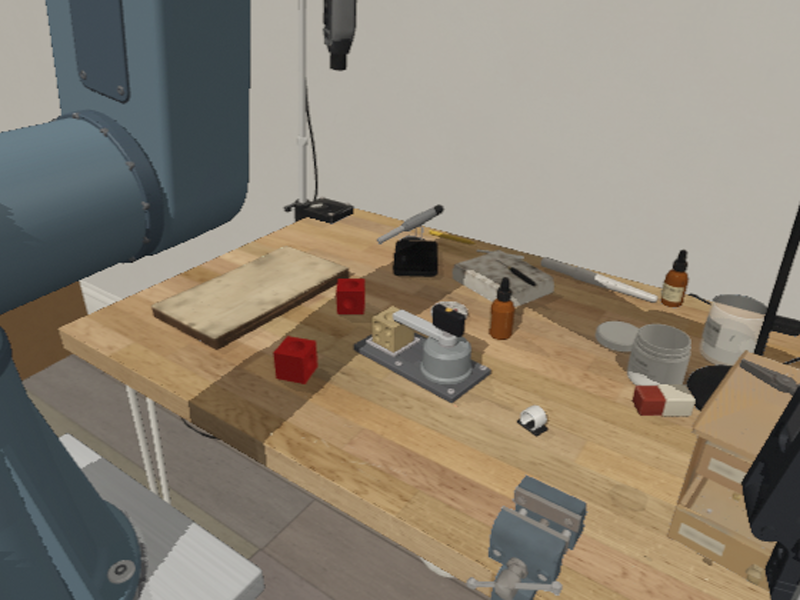

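Top view (800 px scale): the fixture is at about (413,318), with the knob at (445,323), brass block (380,312), board (208,308), tin (396,233), flux bottle (453,237) and loupe (525,340). The cubes at (305,275) and (333,390) are the red look-alikes. The brass cube at (380,312), in the nest under the arm, is the one meant. I'll confirm that in an enlarged crop and measure.

```bash
cat > h.py <<'E'
import numpy as np, cv2
from bench import optics
def cal(n):
    c=optics.get_calibration(n); return dict(f=210/np.tan(np.radians(c["vertical_fov"]/2)),cx=c["cx"],cy=c["cy"],T=c["extrinsics"])
def ray(c,p):
    d=np.array([(p[0]-c["cx"])/c["f"],-(p[1]-c["cy"])/c["f"],-1.]); return c["T"][:3,3],c["T"][:3,:3]@d
def onz(c,p,z):
    o,d=ray(c,p); return o+d*(z-o[2])/d[2]
def proj(c,P):
    q=c["T"][:3,:3].T@(np.asarray(P)-c["T"][:3,3]); return np.array([c["cx"]-c["f"]*q[0]/q[2],c["cy"]+c["f"]*q[1]/q[2]])
E
python3 - <<'E'
from h import *
a=cv2.imread("pics/scene0.png");b=cv2.imread("pics/top0.png")
A=cv2.resize(b[190:255,240:340],(800,520),interpolation=cv2.INTER_CUBIC)
cv2.imwrite("pics/crop1.png",A)
c=cal("top");hsv=cv2.cvtColor(b,cv2.COLOR_BGR2HSV);k=10/7
# board: by brightness/saturation region
def big(m,lo,hi):
    n,l,s,ce=cv2.connectedComponentsWithStats(m.astype(np.uint8))
    return [(l==i).astype(np.uint8) for i in range(1,n) if lo<s[i,4]<hi]
print("hsv board",hsv[215,145],"table",hsv[215,90],hsv[230,230],"fix",hsv[240,300],hsv[205,290])
H,S,V=[hsv[:,:,i].astype(int) for i in range(3)]
red=((H<6)|(H>174))&(S>180)&(V>90)
for m in big(red,100,900):
    r=cv2.minAreaRect(cv2.findContours(m,0,1)[0][0]);print("red",r,onz(c,r[0],.03))
w=np.zeros_like(red);w[180:260,235:345]=1
fx=(S<110)&w&(V<235)
for m in big(fx,500,9000):
    r=cv2.minAreaRect(cv2.findContours(m,0,1)[0][0]);print("fix",m.sum(),r,onz(c,r[0],.01));
    print(np.round([onz(c,p,.01)[:2] for p in cv2.boxPoints(r)],4))
w=np.zeros_like(red);w[140:290,100:190]=1
bd=(S<115)&(V>120)&w
for m in big(cv2.morphologyEx(bd.astype(np.uint8),2,np.ones((3,3))),3000,19000):
    r=cv2.minAreaRect(cv2.findContours(m,0,1)[0][0]);print("board",m.sum(),r,onz(c,r[0],.02))
    print(np.round([onz(c,p,.02)[:2] for p in cv2.boxPoints(r)],4))
E
```

```text
hsv board [ 18  78 222] table [ 15 133 172] [ 16 121 112] fix [140   8 101] [135   8  62]
red ((213.53843688964844, 192.3076934814453), (19.414506912231445, 19.414506912231445), 56.3099365234375) [0.56189054 0.06826186 0.03      ]
red ((233.16036987304688, 272.8113098144531), (19.779918670654297, 19.917278289794922), 74.05460357666016) [0.38639613 0.01969963 0.03      ]
fix 4635 ((289.5, 228.0), (108.99998474121094, 61.99999237060547), -0.0) [ 0.48790061 -0.10257591  0.01      ]
[[ 0.4153  0.0174]
 [ 0.5539  0.0216]
 [ 0.5611 -0.2235]
 [ 0.4219 -0.2268]]
board 10383 ((144.5, 210.99996948242188), (88.99998474121094, 141.99996948242188), 0.0) [0.51650129 0.22016286 0.02      ]
[[0.3576 0.3119]
 [0.6711 0.324 ]
 [0.6774 0.1273]
 [0.3627 0.1168]]
```

View pics/crop1.png

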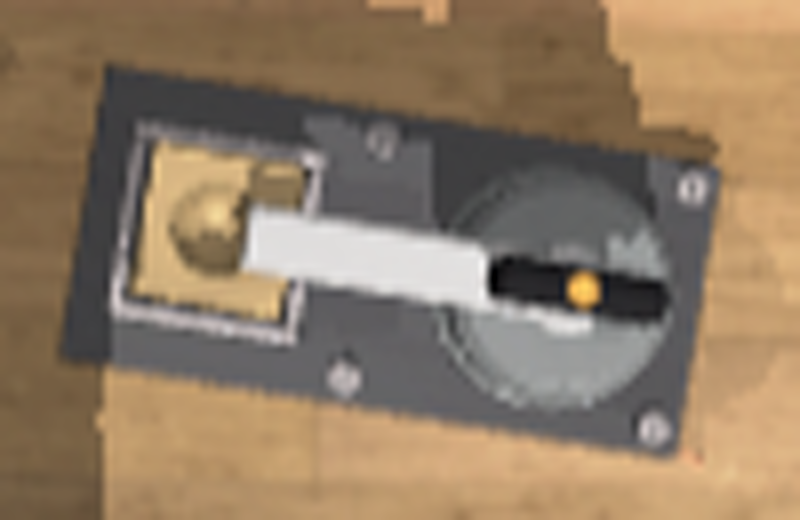

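The crop shows the brass cube with hollows in the nest rim, centre about (215,228), under the arm tip, so it is the right one. The knob bar runs (490,275)–(668,300), and the fixture corners are (108,65), (720,160), (680,455), (62,358).

```bash
python3 - <<'E'
from h import *
c=cal("top")
f=lambda p,z:onz(c,(240+(p[0]-3.5)/8,190+(p[1]-3.5)/8),z)
C=np.array([f(p,.01) for p in [(108,65),(720,160),(680,455),(62,358)]])
print("fix",C.mean(0),[np.linalg.norm(C[i]-C[(i+1)%4]) for i in range(4)])
y=(C[0]+C[3]-C[1]-C[2]);y/=np.linalg.norm(y);print("yaw y-axis deg",np.degrees(np.arctan2(y[1],y[0])))
print("axis",C.mean(0)-.045*y,"nest",C.mean(0)+.05*y)
K=[f((490,275),.098),f((668,300),.098)];d=K[0]-K[1];print("knob dot",f((583,291),.1),"bar mid",(K[0]+K[1])/2,np.linalg.norm(d),np.degrees(np.arctan2(d[1],d[0])))
B=np.array([f(p,.052) for p in [(150,137),(308,165),(288,322),(135,300)]]);print("block",B.mean(0),np.round(B,4))
W=np.array([onz(c,(p[0]*.7,p[1]*.7),.02) for p in [(166,213),(264,221),(251,403),(152,397)]]);print("board",W.mean(0),np.round(W,3),[np.linalg.norm(W[i]-W[(i+1)%4]) for i in range(4)])
from scipy.spatial.transform import Rotation as R
from bench import status
o=status.get_obs();q=o["eef_rot"];M=R.from_quat([q[1],q[2],q[3],q[0]]).as_matrix();print(np.round(M,4))
print(optics.get_calibration("wrist"))
E
```

```text
fix [ 0.50132655 -0.10035985  0.01      ] [np.float64(0.1740517587961145), np.float64(0.08356395894770902), np.float64(0.17537868021502132), np.float64(0.08305027114138946)]
yaw y-axis deg 82.77169592778529
axis [ 0.4956645  -0.14500222  0.01      ] nest [ 0.50761771 -0.05075721  0.01      ]
knob dot [ 0.49436699 -0.14451389  0.1       ] bar mid [ 0.49523673 -0.14366817  0.098     ] 0.04679998909621075 83.64747894509401
block [ 0.50759713 -0.05091258  0.052     ] [[ 0.5324 -0.0312  0.052 ]
 [ 0.5261 -0.0741  0.052 ]
 [ 0.4835 -0.0699  0.052 ]
 [ 0.4883 -0.0284  0.052 ]]
board [0.50620297 0.21684475 0.02      ] [[0.652 0.288 0.02 ]
 [0.644 0.136 0.02 ]
 [0.362 0.146 0.02 ]
 [0.367 0.298 0.02 ]] [np.float64(0.1522259698603807), np.float64(0.2827494196508855), np.float64(0.15229996341897944), np.float64(0.2852128490217845)]
[[-1.000e-04  2.733e-01 -9.619e-01]
 [ 1.500e-03 -9.619e-01 -2.733e-01]
 [-1.000e+00 -1.500e-03 -3.000e-04]]
{'vertical_fov': 64.87099297045916, 'cx': 276.59948868482667, 'cy': 203.99509608199742, 'extrinsics': array([[ 0.2724222 ,  0.90904871,  0.31530397,  0.23851473],
       [-0.96217459,  0.25822722,  0.08682604, -0.53049018],
       [-0.00249096, -0.32703081,  0.94501039,  0.37428793],
       [ 0.        ,  0.        ,  0.        ,  1.        ]])}
```

```bash
cat >> h.py <<'E'
def rel(x,y,z,yd):
    from bench import status
    from scipy.spatial.transform import Rotation as R
    o=status.get_obs();q=o["eef_rot"];M=R.from_quat(q[[1,2,3,0]]).as_matrix()
    a=np.degrees(np.arctan2(M[1,1],M[0,1]))
    print("rel mm",np.round(M.T@(np.array([x,y,z])-o["eef_pos"])*1000,1),"yaw",round((a-yd+180)%360-180,2),"| ang",round(a,2),"pos",np.round(o["eef_pos"],4),"F",np.round(o["wrist_force"],1),"Mz",np.round(o["torque"],2),"open",round(o["opening"],3),"t",o["time_s"],"tilt",np.round(M[:2,0],4))
E
python3 -m jog '[-40,-30,-40,-8,60, -40,-60,-90,-16,60, -40,-90,-130,-24,50, -40,-120,-175,-32,50, -40,-150,-215,-40,50]'
python3 -c "
from h import *
rel(.495,-.1445,.16,-7)"
```

```text
time_s: 0.6
eef_pos: [0.3092, -0.367, 0.2711]
eef_rot: [0.333, 0.624, 0.333, -0.624]
wrist_force: [-0.1, -0.4, 0.2]
opening: 0.503
rel mm [ 111.1   30.4 -288.2] yaw -26.85 | ang -33.85 pos [ 0.3092 -0.367   0.2711] F [-0.1 -0.4  0.2] Mz [-0.05 -0.04 -0.03] open 0.503 t 0.6 tilt [0.0001 0.0001]
```

```bash

python3 -m jog '[10,6,-45,-8,50, 20,12,-90,-16,50, 30,18,-135,-24,50, 40,24,-180,-27,50, 50,28,-225,-27,50]'
python3 -m jog '[10,0,-15,0,50, 20,0,-30,0,45, 30,0,-45,0,40, 30,0,-55,0,40, 30,0,-55,0,40]' 
python3 - <<'E'
from h import *
rel(.495,-.1445,.16,-7)
im=optics.camera("wrist"); c=cal("wrist");print(repr(c))
cv2.imwrite("pics/w1.png",im[:,:,::-1])
np.save("w1T.npy",c["T"])
cv2.imwrite("pics/w1b.png",cv2.resize(im[:,:,::-1],(800,600),interpolation=cv2.INTER_CUBIC))
E
```

```text
time_s: 1.1
eef_pos: [0.4587, -0.1965, 0.2207]
eef_rot: [-0.468, -0.53, -0.468, 0.53]
wrist_force: [0.7, -1.1, 0.5]
opening: 0.502
time_s: 1.6
eef_pos: [0.4643, -0.143, 0.1911]
eef_rot: [-0.468, -0.53, -0.468, 0.53]
wrist_force: [-0.3, 0.9, 0.1]
opening: 0.398
rel mm [31.1 30.7 -2.3] yaw -0.13 | ang -7.13 pos [ 0.4643 -0.143   0.1911] F [-0.3  0.9  0.1] Mz [-0.05 -0.01 -0.09] open 0.398 t 1.6 tilt [-0.0005  0.0003]
{'f': np.float64(330.4543516785626), 'cx': 276.59948868482667, 'cy': 203.99509608199742, 'T': array([[ 9.92134301e-01,  1.18446063e-01,  4.04976387e-02,
         4.75095003e-01],
       [-1.25177006e-01,  9.37489505e-01,  3.24721642e-01,
        -6.06174456e-02],
       [ 4.95888908e-04, -3.27236852e-01,  9.44942219e-01,
         3.35359634e-01],
       [ 0.00000000e+00,  0.00000000e+00,  0.00000000e+00,
         1.00000000e+00]])}
```

View pics/w1b.png

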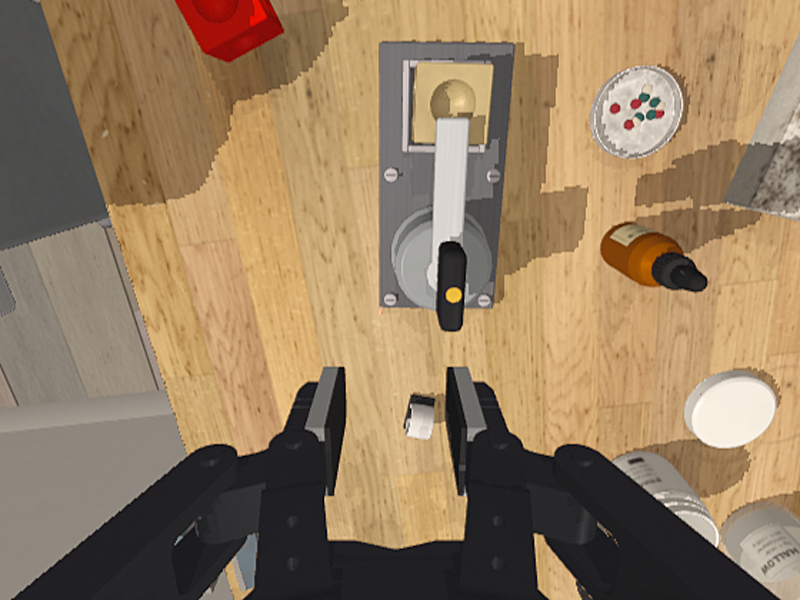

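Wrist view (800 px): knob dot at (453,295), bar nearly vertical between the finger lines, block centre (453,95), loupe (420,417), bottle (650,255) and tin (637,110).

```bash
python3 - <<'E'
from h import *
im=cv2.imread("pics/w1.png");c=cal("wrist")
hsv=cv2.cvtColor(im,cv2.COLOR_BGR2HSV)
dot=cv2.inRange(hsv,(15,150,150),(32,255,255));dot[:190]=0;dot[220:]=0;dot[:,:305]=0;dot[:,330:]=0
ys,xs=np.nonzero(dot);print(len(xs),xs.mean(),ys.mean(),onz(c,(xs.mean(),ys.mean()),.1))
bar=(im.max(2)<45).astype(np.uint8);bar[:165]=0;bar[234:]=0;bar[:,:300]=0;bar[:,332:]=0
r=cv2.minAreaRect(np.argwhere(bar)[:,::-1].astype(np.float32));print(r)
f=lambda p,z:onz(c,(p[0]*.7,p[1]*.7),z)
a,b=f((452,95),.052),0
B=np.array([f(p,.052) for p in [(415,61),(494,65),(490,144),(413,141)]]);print("block",B.mean(0));print(np.round(B,4))
C=np.array([f(p,.01) for p in [(380,42),(514,43),(492,307),(380,307)]]);print("fix",C.mean(0))
for z in(.1,):
  print(f((452,243),z),f((450,329),z))
o=f((453,180),.064);print("armdir",np.degrees(np.arctan2(*(f((452,120),.064)-f((448,225),.064))[[1,0]])))
E
```

```text
96 317.1458333333333 206.03125 [ 0.4951911  -0.14695093  0.1       ]
((315.75042724609375, 199.98959350585938), (19.15005111694336, 62.11277389526367), 2.38594388961792)
block [ 0.50888733 -0.05202726  0.052     ]
[[ 0.4902 -0.0279  0.052 ]
 [ 0.5327 -0.0352  0.052 ]
 [ 0.5281 -0.0761  0.052 ]
 [ 0.4845 -0.0689  0.052 ]]
fix [ 0.50138804 -0.10175573  0.01      ]
[ 0.49701961 -0.11922328  0.1       ] [ 0.49183822 -0.16663635  0.1       ]
armdir 82.74533110669685
```

```bash

python3 -m jog '[10,15,2,0,40, 20,31,2,0,40, 40,31,2,0,40, 60,31,2,0,40, 80,31,2,0,40]'
python3 -c "
from h import *
rel(.4952,-.1457,.07,-7)"
```

```text
time_s: 2.15
eef_pos: [0.4957, -0.151, 0.1113]
eef_rot: [0.468, 0.531, 0.467, -0.53]
wrist_force: [0.5, -0.1, -0.0]
opening: 0.395
rel mm [41.3 -1.2 -5.2] yaw -0.22 | ang -7.22 pos [ 0.4957 -0.151   0.1113] F [ 0.5 -0.1 -0. ] Mz [-0.02 -0.02 -0.03] open 0.395 t 2.15 tilt [ 0.0015 -0.0013]
```

```bash

python3 -m jog '[0,-1,-5,0,40, 15,-1,-5,0,40, 30,-1,-5,0,40, 41,-1,-5,0,40, 41,-1,-5,0,40]'
python3 -m jog '[0,0,0,0,10, 0,0,0,0,0, 0,0,0,0,0, 0,0,0,0,0, 0,0,0,0,0]'
python3 - <<'E'
from h import *
rel(.4952,-.1457,.07,-7)
im=optics.camera("wrist")
cv2.imwrite("pics/w2.png",cv2.resize(im[:,:,::-1][150:420,130:430],(750,675))[:600])
E
```

```text
time_s: 2.65
eef_pos: [0.4942, -0.1443, 0.0698]
eef_rot: [-0.467, -0.53, -0.468, 0.53]
wrist_force: [0.5, 1.0, -0.1]
opening: 0.398
time_s: 3.15
eef_pos: [0.4948, -0.1447, 0.0713]
eef_rot: [-0.468, -0.53, -0.468, 0.53]
wrist_force: [-4.1, 0.1, 5.7]
opening: 0.143
rel mm [1.3 0.6 0.9] yaw -0.13 | ang -7.13 pos [ 0.4948 -0.1447  0.0713] F [-4.1  0.1  5.7] Mz [ 0.02  0.72 -0.05] open 0.143 t 3.15 tilt [-0.0001 -0.0007]
```

View pics/w2.png

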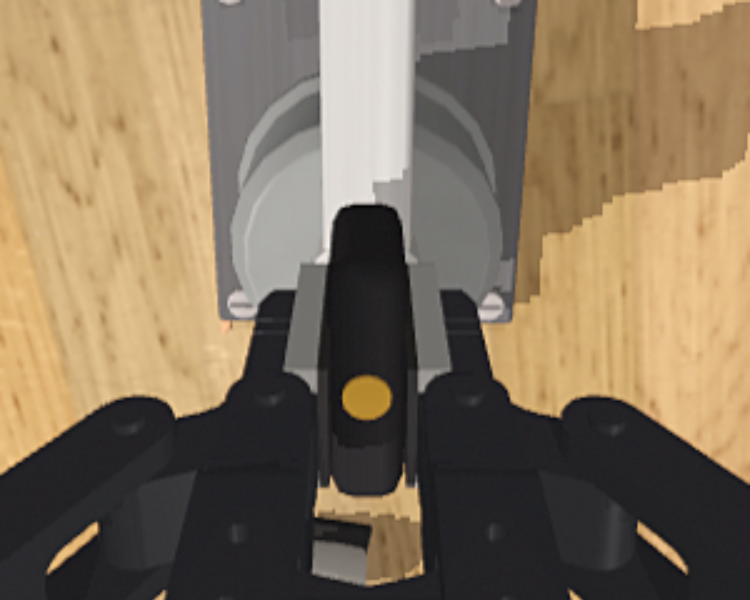

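The knob is gripped, with the bar between the pads and the dot at crop (367,397). Now the breaking twist.

```bash

python3 -m jog '[0,0,0,-6,0, 0,0,0,-13,0, 0,0,0,-20,0, 0,0,0,-26,0, 0,0,0,-26,0]'
python3 - <<'E'
from h import *
rel(.4952,-.1457,.07,-7)
im=optics.camera("wrist")
cv2.imwrite("pics/w3.png",cv2.resize(im[:,:,::-1][60:400,130:430],(530,600)))
E
```

```text
time_s: 3.7
eef_pos: [0.4948, -0.1447, 0.0713]
eef_rot: [0.576, 0.41, 0.576, -0.411]
wrist_force: [-5.5, 1.2, 6.5]
opening: 0.139
rel mm [1.3 0.1 1.1] yaw 26.0 | ang 19.0 pos [ 0.4948 -0.1447  0.0713] F [-5.5  1.2  6.5] Mz [ 0.03  0.73 -0.03] open 0.139 t 3.7 tilt [-0.     -0.0005]
```

View pics/w3.png

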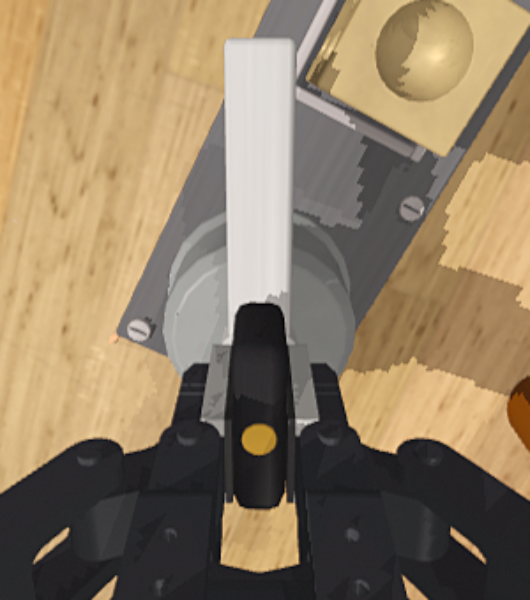

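The knob broke loose: the clamp arm is still in line with the tool and clear of the block, and the moment about z is ≈ 0. I'll turn on freely to about 54°, then creep.

```bash

python3 -m jog '[0,0,0,-6,0, 0,0,0,-12,0, 0,0,0,-18,0, 0,0,0,-24,0, 0,0,0,-28,0]'
python3 -c "
from h import *
rel(.4952,-.1457,.07,-7)"
python3 -m jog '[0,0,0,-0.4,0, 0,0,0,-0.8,0, 0,0,0,-1.2,0, 0,0,0,-1.6,0, 0,0,0,-2,0]'
python3 -c "
from h import *
rel(.4952,-.1457,.07,-7)"
```

```text
time_s: 4.25
eef_pos: [0.4948, -0.1446, 0.0713]
eef_rot: [0.658, 0.258, 0.658, -0.259]
wrist_force: [-5.2, -0.5, 7.2]
opening: 0.145
rel mm [ 1.3 -0.5  1. ] yaw 54.09 | ang 47.09 pos [ 0.4948 -0.1446  0.0713] F [-5.2 -0.5  7.2] Mz [ 0.07  0.94 -0.13] open 0.145 t 4.25 tilt [-0.0001 -0.0005]
time_s: 4.75
eef_pos: [0.4948, -0.1446, 0.0714]
eef_rot: [0.662, 0.248, 0.662, -0.249]
wrist_force: [-4.0, 0.0, 5.6]
opening: 0.141
rel mm [ 1.4 -0.5  1. ] yaw 55.88 | ang 48.88 pos [ 0.4948 -0.1446  0.0714] F [-4.   0.   5.6] Mz [ 0.15  0.8  -0.05] open 0.141 t 4.75 tilt [-0.     -0.0006]
```

```bash
cat > s.py <<'E'
from h import *
from bench import status
o=status.get_obs();rel(.4952,-.1457,.07,-7);print("   MZ",round(o["torque"][2],3),"e6",round(o["joint_efforts"][5],3))
E
python3 -m jog '[0,0,0,-0.4,0, 0,0,0,-0.8,0, 0,0,0,-1.2,0, 0,0,0,-1.6,0, 0,0,0,-2,0]' >/dev/null; python3 s.py
```

```text
rel mm [ 1.4 -0.6  1. ] yaw 57.88 | ang 50.88 pos [ 0.4948 -0.1446  0.0714] F [-5.2 -0.8  6.7] Mz [ 0.11  0.76 -0.03] open 0.141 t 5.25 tilt [-0.0001 -0.0006]
   MZ -0.025 e6 0.062
```

```bash
python3 -m jog '[0,0,0,-0.4,0, 0,0,0,-0.8,0, 0,0,0,-1.2,0, 0,0,0,-1.6,0, 0,0,0,-1.6,0]' >/dev/null; python3 s.py
```

```text
rel mm [ 1.4 -0.6  1. ] yaw 59.48 | ang 52.48 pos [ 0.4948 -0.1446  0.0713] F [-4.7 -0.2  6.2] Mz [0.03 0.82 0.05] open 0.136 t 5.75 tilt [-0.0001 -0.0006]
   MZ 0.047 e6 -0.03
```

```bash
python3 -m jog '[0,0,0,-0.4,0, 0,0,0,-0.8,0, 0,0,0,-1.2,0, 0,0,0,-1.6,0, 0,0,0,-1.8,0]' >/dev/null; python3 s.py
```

```text
rel mm [ 1.3 -0.6  0.9] yaw 61.27 | ang 54.27 pos [ 0.4948 -0.1447  0.0713] F [-5.   0.1  5.9] Mz [ 0.13  0.72 -0.01] open 0.14 t 6.25 tilt [-0.     -0.0005]
   MZ -0.009 e6 -0.031
```

```bash
python3 -m jog '[0,0,0,-0.4,0, 0,0,0,-0.8,0, 0,0,0,-1.0,0, 0,0,0,-1.2,0, 0,0,0,-1.2,0]' >/dev/null; python3 s.py
```

```text
rel mm [ 1.3 -0.7  0.9] yaw 62.48 | ang 55.48 pos [ 0.4948 -0.1446  0.0713] F [-4.5  0.   6. ] Mz [0.07 0.74 0.04] open 0.138 t 6.75 tilt [-0.0001 -0.0005]
   MZ 0.038 e6 -0.013
```

```bash
python3 -m jog '[0,0,0,-0.4,0, 0,0,0,-0.8,0, 0,0,0,-1.2,0, 0,0,0,-1.6,0, 0,0,0,-1.6,0]' >/dev/null; python3 s.py
```

```text
rel mm [ 1.4 -0.7  0.9] yaw 64.08 | ang 57.08 pos [ 0.4948 -0.1446  0.0714] F [-5.3  0.2  5.1] Mz [0.13 0.75 0.04] open 0.144 t 7.25 tilt [-0.0001 -0.0005]
   MZ 0.036 e6 -0.028
```

```bash
python3 -m jog '[0,0,0,-0.4,0, 0,0,0,-0.8,0, 0,0,0,-1.0,0, 0,0,0,-1.2,0, 0,0,0,-1.2,0]' >/dev/null; python3 s.py
```

```text
rel mm [ 1.4 -0.7  0.9] yaw 65.27 | ang 58.27 pos [ 0.4948 -0.1446  0.0714] F [-5.7 -0.7  7. ] Mz [0.08 0.76 0.04] open 0.141 t 7.75 tilt [-0.0001 -0.0005]
   MZ 0.043 e6 -0.019
```

```bash
python3 -m jog '[0,0,0,-0.4,0, 0,0,0,-0.8,0, 0,0,0,-1.2,0, 0,0,0,-1.6,0, 0,0,0,-1.6,0]' >/dev/null; python3 s.py
```

```text
rel mm [ 1.4 -0.7  0.9] yaw 66.88 | ang 59.88 pos [ 0.4948 -0.1446  0.0714] F [-5.   0.4  5.5] Mz [ 0.1   0.68 -0.02] open 0.138 t 8.25 tilt [-0.0001 -0.0006]
   MZ -0.019 e6 -0.034
```

```bash
python3 -m jog '[0,0,0,-0.4,0, 0,0,0,-0.8,0, 0,0,0,-1.0,0, 0,0,0,-1.2,0, 0,0,0,-1.2,0]' >/dev/null; python3 s.py
```

```text
rel mm [ 1.4 -0.7  0.9] yaw 68.07 | ang 61.07 pos [ 0.4948 -0.1446  0.0714] F [-5.5  1.3  5.2] Mz [ 0.15  0.8  -0.  ] open 0.141 t 8.75 tilt [-0.0001 -0.0005]
   MZ -0.002 e6 -0.025
```

```bash
python3 -m jog '[0,0,0,-0.4,0, 0,0,0,-0.8,0, 0,0,0,-1.2,0, 0,0,0,-1.6,0, 0,0,0,-1.6,0]' >/dev/null; python3 s.py
```

```text
rel mm [ 1.4 -0.8  0.9] yaw 69.68 | ang 62.68 pos [ 0.4948 -0.1446  0.0714] F [-4.7  0.6  5.2] Mz [0.17 0.8  0.04] open 0.143 t 9.25 tilt [-0.0001 -0.0005]
   MZ 0.04 e6 -0.028
```

```bash
python3 -m jog '[0,0,0,-0.4,0, 0,0,0,-0.8,0, 0,0,0,-1.0,0, 0,0,0,-1.2,0, 0,0,0,-1.2,0]' >/dev/null; python3 s.py
```

```text
rel mm [ 1.4 -0.8  0.8] yaw 70.87 | ang 63.87 pos [ 0.4948 -0.1446  0.0714] F [-4.9 -0.6  5.4] Mz [0.12 0.73 0.09] open 0.138 t 9.75 tilt [-0.     -0.0006]
   MZ 0.092 e6 -0.01
```

```bash
python3 -m jog '[0,0,0,-0.4,0, 0,0,0,-0.8,0, 0,0,0,-1.2,0, 0,0,0,-1.4,0, 0,0,0,-1.4,0]' >/dev/null; python3 s.py
```

```text
rel mm [ 1.4 -0.8  0.8] yaw 72.28 | ang 65.28 pos [ 0.4948 -0.1446  0.0714] F [-5.5  0.7  6.7] Mz [ 0.18  0.76 -0.03] open 0.142 t 10.25 tilt [-0.0001 -0.0006]
   MZ -0.025 e6 -0.003
```

```bash
python3 -m jog '[0,0,0,-0.4,0, 0,0,0,-0.8,0, 0,0,0,-1.0,0, 0,0,0,-1.2,0, 0,0,0,-1.2,0]' >/dev/null; python3 s.py
```

```text
rel mm [ 1.4 -0.8  0.8] yaw 73.47 | ang 66.47 pos [ 0.4948 -0.1446  0.0714] F [-5.4 -0.6  5.9] Mz [0.13 0.79 0.03] open 0.137 t 10.75 tilt [-0.0001 -0.0005]
   MZ 0.03 e6 -0.022
```

```bash
python3 -m jog '[0,0,0,-0.4,0, 0,0,0,-0.8,0, 0,0,0,-1.2,0, 0,0,0,-1.4,0, 0,0,0,-1.4,0]' >/dev/null; python3 s.py
```

```text
rel mm [ 1.4 -0.8  0.8] yaw 74.87 | ang 67.87 pos [ 0.4948 -0.1446  0.0714] F [-5.1  0.6  6.9] Mz [ 0.08  0.74 -0.07] open 0.138 t 11.25 tilt [-0.0001 -0.0005]
   MZ -0.072 e6 -0.065
```

```bash
python3 -m jog '[0,0,0,-0.4,0, 0,0,0,-0.8,0, 0,0,0,-1.0,0, 0,0,0,-1.2,0, 0,0,0,-1.2,0]' >/dev/null; python3 s.py
```

```text
rel mm [ 1.3 -0.9  0.8] yaw 76.06 | ang 69.06 pos [ 0.4947 -0.1446  0.0713] F [-5.1  0.6  7. ] Mz [ 0.05  0.79 -0.11] open 0.142 t 11.75 tilt [-0.0001 -0.0004]
   MZ -0.113 e6 -0.121
```

```bash
python3 -m jog '[0,0,0,-0.2,0, 0,0,0,-0.4,0, 0,0,0,-0.6,0, 0,0,0,-0.8,0, 0,0,0,-0.8,0]' >/dev/null; python3 s.py; python3 - <<'E'
from h import *
im=optics.camera("wrist")
cv2.imwrite("pics/w4.png",cv2.resize(im[:,:,::-1][60:400,130:430],(530,600)))
E
```

```text
rel mm [ 1.4 -0.9  0.8] yaw 76.85 | ang 69.85 pos [ 0.4948 -0.1446  0.0714] F [-4.8  1.6  6.7] Mz [ 0.11  0.85 -0.14] open 0.141 t 12.25 tilt [-0.0001 -0.0004]
   MZ -0.144 e6 -0.162
```

View pics/w4.png

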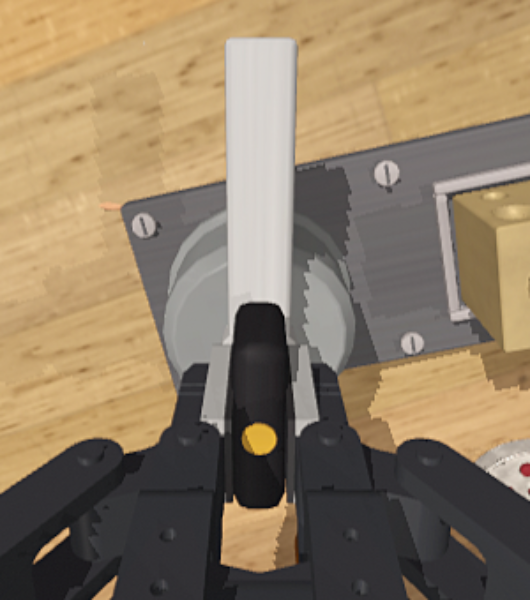

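The arm is swung well clear and still in line with the tool. The moment has risen steadily from 0.02 to 0.16 N m over about 3.5°. One more small step will confirm the stop.

```bash
python3 -m jog '[0,0,0,-0.2,0, 0,0,0,-0.4,0, 0,0,0,-0.6,0, 0,0,0,-0.8,0, 0,0,0,-0.8,0]' >/dev/null; python3 s.py
```

```text
rel mm [ 1.4 -0.9  0.8] yaw 77.65 | ang 70.65 pos [ 0.4948 -0.1446  0.0714] F [-6.4  0.6  6.4] Mz [ 0.13  0.87 -0.22] open 0.143 t 12.8 tilt [-0.0001 -0.0004]
   MZ -0.224 e6 -0.201
```

The stop is felt at about 0.2 N m, under the 0.35 limit, at about 77.6° (1.35 rad) on the tool. I'll release, lift and hover over the block.

```bash

python3 -m jog '[0,0,0,0,20, 0,0,0,0,30, 0,0,0,0,40, 0,0,0,0,40, 0,0,0,0,40]' 
python3 -m jog '[-10,0,0,0,40, -30,0,0,0,40, -60,0,0,0,40, -100,0,0,0,40, -120,0,0,0,40]' 
python3 -c "
from h import *
rel(.508,-.0515,.19,82)"
```

```text
time_s: 13.3
eef_pos: [0.4949, -0.1443, 0.0702]
eef_rot: [0.697, 0.119, 0.697, -0.119]
wrist_force: [0.5, -0.9, 0.4]
opening: 0.4
time_s: 13.8
eef_pos: [0.4962, -0.1451, 0.1944]
eef_rot: [0.699, 0.118, 0.695, -0.119]
wrist_force: [0.7, 0.1, 0.4]
opening: 0.399
rel mm [  4.3  92.2 -19.9] yaw -11.33 | ang 70.67 pos [ 0.4962 -0.1451  0.1944] F [0.7 0.1 0.4] Mz [-0.01  0.02 -0.05] open 0.399 t 13.8 tilt [ 0.0044 -0.0024]
```

```bash

python3 -m jog '[0,30,-6,-4,50, 0,60,-13,-8,60, 0,92,-20,-11.3,65, 0,92,-20,-11.3,65, 0,92,-20,-11.3,65]' 
python3 - <<'E'
from h import *
rel(.508,-.0515,.19,82)
im=optics.camera("wrist"); cv2.imwrite("pics/w5.png",im[:,:,::-1])
cv2.imwrite("pics/w5b.png",cv2.resize(im[:,:,::-1],(800,600),interpolation=cv2.INTER_CUBIC))
E
```

```text
time_s: 14.3
eef_pos: [0.5065, -0.0505, 0.1909]
eef_rot: [0.706, 0.049, 0.705, -0.049]
wrist_force: [-0.8, -0.4, -0.8]
opening: 0.652
rel mm [ 0.9 -0.8  1.6] yaw 0.03 | ang 82.03 pos [ 0.5065 -0.0505  0.1909] F [-0.8 -0.4 -0.8] Mz [ 0.01 -0.01  0.  ] open 0.652 t 14.3 tilt [ 0.0006 -0.0006]
```

View pics/w5b.png

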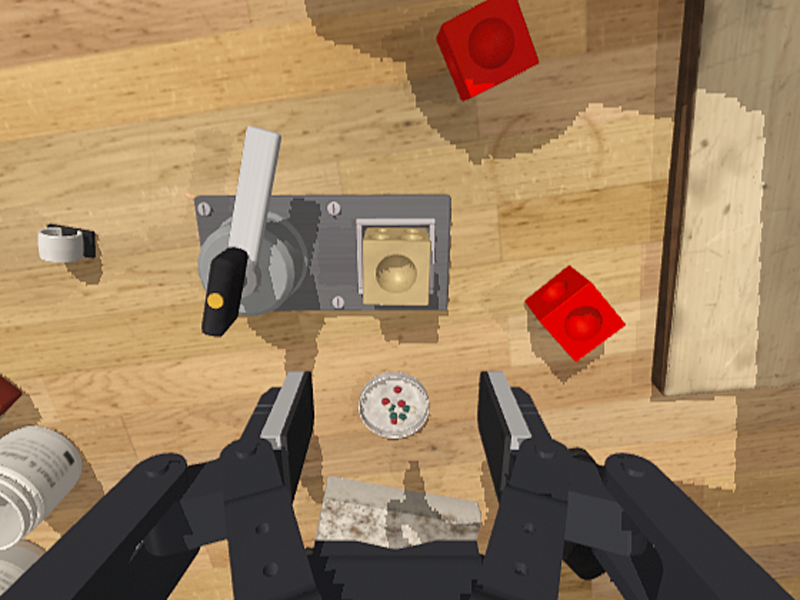

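The clamp is open with its arm pointing back towards the robot, and the block is free in the nest. Its top face is about (361,240)–(430,305), in 800 px scale.

```bash
python3 - <<'E'
from h import *
im=cv2.imread("pics/w5.png");c=cal("wrist")
f=lambda p,z:onz(c,(p[0]*.7,p[1]*.7),z)
hsv=cv2.cvtColor(im,cv2.COLOR_BGR2HSV)
print(hsv[185,260],hsv[210,260],hsv[170,300-10],hsv[168,270])
roi=im[150:225,240:315]
m=cv2.inRange(hsv,(15,60,150),(35,200,255));M=np.zeros_like(m);M[168:216,250:306]=m[168:216,250:306]
M=cv2.morphologyEx(M,3,np.ones((13,13)))
r=cv2.minAreaRect(np.argwhere(M)[:,::-1].astype(np.float32));print(r)
P=np.array([onz(c,p,.052) for p in cv2.boxPoints(r)]);print(np.round(P,4),P.mean(0))
B=np.array([f(p,.052) for p in [(362,241),(431,239),(428.5,306),(361,303.5)]]);print("hand",np.round(B,4),B.mean(0))
for i in range(4):
  for Q in (P,B):
    d=Q[(i+1)%4]-Q[i];print(round(np.linalg.norm(d),4),round(np.degrees(np.arctan2(d[1],d[0]))%90,1),end=" | ")
rel(.508,-.0515,.023,82)
E
```

```text
[ 20  99 198] [ 19  99 206] [ 20 100 201] [ 19 109 187]
((277.0, 190.5), (45.0, 46.0), 90.0)
[[ 0.4842 -0.0685  0.052 ]
 [ 0.4899 -0.0288  0.052 ]
 [ 0.5315 -0.0337  0.052 ]
 [ 0.5256 -0.0754  0.052 ]] [ 0.50782434 -0.0516084   0.052     ]
hand [[ 0.4848 -0.0691  0.052 ]
 [ 0.4895 -0.0273  0.052 ]
 [ 0.5327 -0.0339  0.052 ]
 [ 0.5249 -0.0764  0.052 ]] [ 0.50797279 -0.05169614  0.052     ]
0.0401 81.9 | 0.0421 83.6 | 0.0419 83.2 | 0.0437 81.2 | 0.042 81.9 | 0.0432 79.6 | 0.0419 80.6 | 0.0408 79.7 | rel mm [ 1.677e+02 -1.000e-01  1.400e+00] yaw -0.04 | ang 81.96 pos [ 0.5065 -0.0511  0.1907] F [ 0.2 -0.9 -0.4] Mz [0.04 0.01 0.02] open 0.648 t 14.35 tilt [ 0.0006 -0.0006]
```

```bash

python3 -m jog '[30,0,1,0,65, 65,0,1,0,65, 100,0,1,0,65, 130,0,1,0,65, 140,0,1,0,65]' 
python3 -m jog '[10,0,0,0,65, 20,0,0,0,65, 29,0,0,0,65, 29,0,0,0,65, 29,0,0,0,65]' 
python3 -c "
from h import *
rel(.508,-.0515,.021,82)"
```

```text
time_s: 14.85
eef_pos: [0.505, -0.0515, 0.0473]
eef_rot: [0.703, 0.051, 0.707, -0.05]
wrist_force: [-0.1, -0.2, 0.8]
opening: 0.651
time_s: 15.35
eef_pos: [0.5077, -0.0511, 0.0216]
eef_rot: [0.706, 0.05, 0.705, -0.05]
wrist_force: [-1.2, 0.6, 0.4]
opening: 0.651
rel mm [ 0.6 -0.3  0.3] yaw -0.04 | ang 81.96 pos [ 0.5077 -0.0511  0.0216] F [-1.2  0.6  0.4] Mz [ 0.    0.03 -0.01] open 0.651 t 15.35 tilt [ 0.0006 -0.0002]
```

```bash

python3 -m jog '[0,0,0,0,50, 0,0,0,0,40, 0,0,0,0,30, 0,0,0,0,30, 0,0,0,0,30]' 
python3 -m jog '[-3,0,0,0,30, -8,0,0,0,30, -15,0,0,0,30, -25,0,0,0,30, -35,0,0,0,30]' 
python3 -c "
from h import *
rel(.506,.217,.18,82)"
```

```text
time_s: 15.85
eef_pos: [0.5083, -0.0512, 0.0222]
eef_rot: [0.706, 0.049, 0.705, -0.05]
wrist_force: [-0.3, 0.5, 5.7]
opening: 0.481
time_s: 16.35
eef_pos: [0.5073, -0.051, 0.057]
eef_rot: [0.705, 0.05, 0.705, -0.05]
wrist_force: [-0.1, 0.0, -1.8]
opening: 0.483
rel mm [-123.   265.2  -38.8] yaw -0.04 | ang 81.96 pos [ 0.5073 -0.051   0.057 ] F [-0.1  0.  -1.8] Mz [ 0.05 -0.04  0.01] open 0.483 t 16.35 tilt [-0.0001  0.    ]
```

```bash

python3 -m jog '[-20,0,0,0,30, -45,0,0,0,30, -70,10,0,0,30, -90,30,-4,0,30, -95,60,-8,0,30]' 
python3 -m jog '[0,35,-5,0,30, 0,70,-10,0,30, 0,105,-15,0,30, 0,140,-20,0,30, 0,170,-25,0,30]' 
python3 -m jog '[0,15,-3,0,30, 0,28,-5,0,30, 0,35,-6,0,30, 0,35,-6,0,30, 0,35,-6,0,30]' 
python3 - <<'E'
from h import *
rel(.506,.217,.05,82)
im=optics.camera("wrist")
cv2.imwrite("pics/w6.png",im[:,:,::-1])
E
```

```text
time_s: 16.85
eef_pos: [0.5098, 0.0087, 0.155]
eef_rot: [0.707, 0.05, 0.703, -0.051]
wrist_force: [1.1, 1.5, -3.3]
opening: 0.48
time_s: 17.35
eef_pos: [0.5067, 0.1831, 0.1522]
eef_rot: [0.706, 0.05, 0.705, -0.049]
wrist_force: [0.4, -0.3, -2.8]
opening: 0.482
time_s: 17.85
eef_pos: [0.506, 0.216, 0.1512]
eef_rot: [0.705, 0.05, 0.705, -0.05]
wrist_force: [0.2, -0.1, -2.6]
opening: 0.484
rel mm [ 1.012e+02  1.100e+00 -1.000e-01] yaw -0.08 | ang 81.92 pos [0.506  0.216  0.1512] F [ 0.2 -0.1 -2.6] Mz [-0.   -0.03 -0.01] open 0.484 t 17.85 tilt [-0.0002 -0.0005]
```

View pics/w6.png

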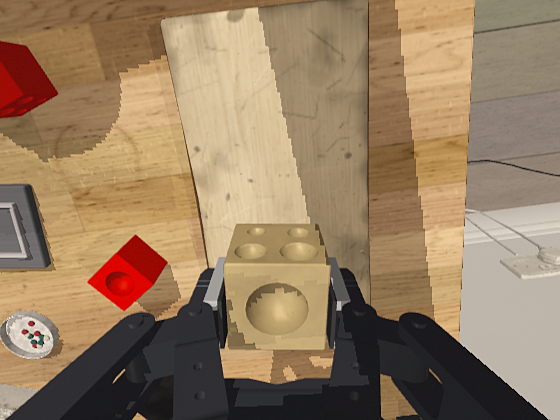

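The block is held upright over the middle of the board. By the numbers contact comes at about tx = 119 mm, so I'll descend to 4 mm above and then creep.

```bash

python3 -m jog '[20,0,0,0,30, 50,0,0,0,30, 80,0,0,0,30, 100,0,0,0,30, 108,0,0,0,30]' 
python3 -m jog '[3,0,0,0,30, 5,0,0,0,30, 6,0,0,0,30, 7,0,0,0,30, 7,0,0,0,30]' 
python3 -m jog '[0.5,0,0,0,30, 1,0,0,0,30, 1.5,0,0,0,30, 2,0,0,0,30, 2,0,0,0,30]' 
python3 s.py
```

```text
time_s: 18.4
eef_pos: [0.5043, 0.2155, 0.0409]
eef_rot: [0.704, 0.05, 0.707, -0.05]
wrist_force: [-0.2, -0.6, -2.2]
opening: 0.484
time_s: 18.9
eef_pos: [0.5063, 0.2169, 0.0369]
eef_rot: [0.706, 0.05, 0.705, -0.049]
wrist_force: [0.1, -0.3, -3.3]
opening: 0.481
time_s: 19.4
eef_pos: [0.5058, 0.2168, 0.0341]
eef_rot: [0.705, 0.05, 0.705, -0.05]
wrist_force: [0.5, 0.7, -3.4]
opening: 0.483
rel mm [ -35.9 -360.4   40.2] yaw 88.96 | ang 81.96 pos [0.5058 0.2168 0.0341] F [ 0.5  0.7 -3.4] Mz [ 0.04 -0.    0.02] open 0.483 t 19.4 tilt [-0.0002  0.    ]
   MZ 0.019 e6 -0.0
```

```bash

python3 -m jog '[0.4,0,0,0,30, 0.8,0,0,0,30, 1.2,0,0,0,30, 1.6,0,0,0,30, 1.6,0,0,0,30]'
python3 -m jog '[0.2,0,0,0,30, 0.4,0,0,0,30, 0.6,0,0,0,30, 0.6,0,0,0,30, 0.6,0,0,0,30]'
```

```text
time_s: 19.9
eef_pos: [0.5058, 0.2168, 0.0325]
eef_rot: [0.705, 0.05, 0.705, -0.05]
wrist_force: [0.0, -0.0, -3.4]
opening: 0.484
time_s: 20.4
eef_pos: [0.5058, 0.2168, 0.0322]
eef_rot: [0.705, 0.05, 0.705, -0.05]
wrist_force: [-2.1, -0.4, 1.4]
opening: 0.48
```

It has touched down: the force went from −3.4 to +1.4 N. Releasing and retreating.

```bash

python3 -m jog '[0,0,0,0,53, 0,0,0,0,58, 0,0,0,0,65, 0,0,0,0,65, 0,0,0,0,65]' 
python3 -m jog '[-5,0,0,0,65, -20,0,0,0,65, -45,0,0,0,65, -80,0,0,0,65, -120,0,0,0,65]'
python3 -m jog '[-30,0,20,0,65, -50,0,40,0,65, -50,0,70,0,65, -50,0,110,0,65, -50,0,110,0,65]'
python3 - <<'E'
from h import *
rel(.5,0,.2,82)
b=optics.camera("top")[:,:,::-1];w=optics.camera("wrist")[:,:,::-1]
cv2.imwrite("pics/end.png",np.vstack([cv2.resize(b[120:300,90:390],(500,300),interpolation=cv2.INTER_CUBIC),cv2.resize(w,(400,300)).copy() if 0 else cv2.copyMakeBorder(cv2.resize(w,(400,300)),0,0,0,100,0)]))
E
```

```text
time_s: 20.9
eef_pos: [0.5059, 0.2168, 0.0321]
eef_rot: [0.705, 0.05, 0.705, -0.05]
wrist_force: [0.0, 0.1, -0.7]
opening: 0.653
time_s: 21.4
eef_pos: [0.5052, 0.2166, 0.1536]
eef_rot: [0.705, 0.049, 0.706, -0.05]
wrist_force: [0.4, 0.1, -0.0]
opening: 0.648
time_s: 21.9
eef_pos: [0.6184, 0.2, 0.203]
eef_rot: [0.706, 0.05, 0.704, -0.05]
wrist_force: [-0.8, 0.2, -0.8]
opening: 0.648
rel mm [   2.7 -214.8  -88.9] yaw -0.16 | ang 81.84 pos [0.6184 0.2    0.203 ] F [-0.8  0.2 -0.8] Mz [-0.12  0.01 -0.02] open 0.648 t 21.9 tilt [ 0.0031 -0.0002]
```

View pics/end.png

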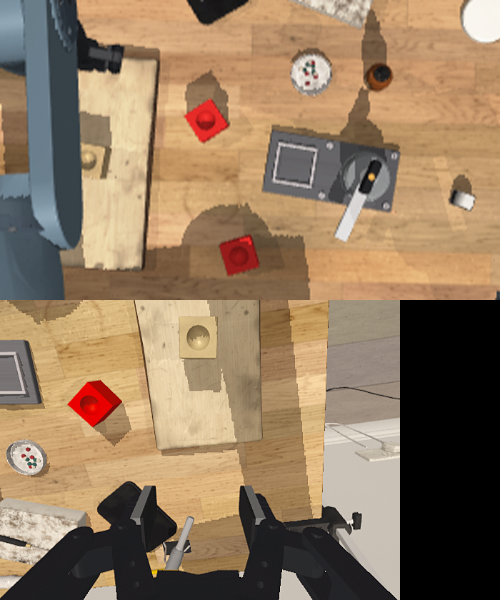

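The end picture shows the block standing upright on the board (wrist (198,337)), the nest empty, the clamp open and the other objects where they were. Handing in.

```bash
python3 -m jog '[0,0,0,0,65, 0,0,0,0,65, 0,0,0,0,65, 0,0,0,0,65, 0,0,0,0,65]'; python3 -c "
from bench import hand_in
print(hand_in())"
```

```text
time_s: 22.5
eef_pos: [0.6145, 0.2016, 0.2023]
eef_rot: [0.705, 0.049, 0.705, -0.049]
wrist_force: [-0.8, 0.0, -0.2]
opening: 0.651
the job is handed in; nothing more can be done
None
```

The job is done and handed in at 22.5 s; no verdict was reported.

- **Clamp:** I broke the knob loose with a firm 26° anticlockwise twist. I then turned it on freely to the soft stop at about 77° (1.35 rad) of tool turn. There the moment rose steadily from near zero to 0.20–0.22 N m, under the 0.35 N m limit, and I released it there.
- **Block:** I lifted the brass block out of its nest and lowered it slowly onto the middle of the board. The wrist force at touchdown went from −3.4 to +1.4 N.

**Last checks:** The final top and wrist pictures show the block upright on the board, the nest empty and the clamp arm open. The red cubes, tin, bottle and loupe look undisturbed, judged by eye only. The gripper was holding still about 20 cm above the table, touching nothing.

**Not fully as expected:**
- The moment readings were noisy, about ±0.05 N m.
- The moment at the stop rose more gently than the buffer's stated stiffness, which I put down to give in the grip.
- My two camera estimates of the knob axis differed by about 2.5 mm. The knob still turned without notable side load, with about 5 N sideways and 6 N upwards while gripped.

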